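# Load two peg blanks into the cross-drilling cradle

## Task

Load the drilling cradle: lay the thick dark blank in its wide V-groove and the thin pale blank in its narrow V-groove (lay them in, do not drop them), each pushed lengthwise under the blue bridge until its end meets the stop. Only when both are home, slide the gate with the red handle fully forward behind them, and let go. Leave the glue bottle, cork block, spanner and metal bowl where they are.

Things in the scene. Friction and masses are not known exactly. Their poses are not given: they have to be found in the camera images.
- thick_blank_center (a point): Centre of the thick blank: dark red-brown rosewood cylinder, 28 mm diameter, 150 mm long, about 80 g. x runs along it. It starts level, 36 mm above the table, across two V-notched end plates (10 mm thick, 110 mm apart, 29 mm high) of a low grey rest 124 x 60 mm; between the plates its middle is free, down to a 6 mm base. Either blank's rest may be the one nearer the robot.
- thin_blank_center (a point): Centre of the thin blank: pale maple cylinder, 20 mm diameter, 150 mm long, about 35 g. x runs along it. It starts level, 36 mm above the table, on its own low grey rest, made like the other (end plates 31 mm high).
- cradle: Drilling cradle fixed to the bench. Origin on the table, midway below the two home positions; x along the grooves to the bridge, y across, z up. Base 8 mm thick, x -160 to 92, y +-75 mm. Two aluminium rails across it at x = -58 and 36 mm (12 mm thick, tops at z 43 mm) have 90-degree V-notches: wide (36 mm mouth) at y = +35, narrow (24 mm) at y = -35 mm. Between the rails it is open to the base.
- wide_home (a point): Where the thick blank's centre lies when cradled and home: cradle x 0, y +35, z 45 mm. Axes as the cradle's. A blank lowered with its centre 28 mm behind this (cradle -x) clears the bridge and the open gate, rests on both rails, and can then be slid forward.
- narrow_home (a point): Where the thin blank's centre lies when cradled and home: cradle x 0, y -35, z 45 mm; a blank can be lowered 28 mm behind this likewise.
- bridge (a point): Middle of the stop face at cradle x 75, y 0, z 45 mm, under the blue bridge. The bridge overhangs from x = 55 to 75 mm, underside at z 63 mm, top at z 73 mm, brass bushings on it to 77 mm; its blue side cheeks are at y = +-66 to 75 mm. A blank's front end meets the stop face.
- gate (a joint): Slide of the dark steel gate behind the blanks' tails: 0 = fully open (its front face at cradle x = -123 mm), 0.045 m = fully forward (front face at x = -78 mm, 3 mm behind a home blank's tail). It starts between 0 and 0.012, moves along cradle +x against about 2 N of friction and stays where left.
- gate_handle (a point): Centre of the red block handle on the gate: 22 mm along cradle x, 24 mm along cradle y, 36 mm high (z = 56 to 92 mm, centre 74 mm above the table). Axes as the cradle's; it moves with the gate. The gate block below is 30 x 120 mm, top at z = 56 mm; the handle centre is 17 mm behind its front face.
- glue: White glue bottle with orange cap, 48 mm diameter, 120 mm tall; origin at the centre of its underside. Bystander.
- sanding_block: Cork sanding block 100 x 55 x 32 mm; origin at the centre of its underside. Bystander.
- spanner: Steel spanner, 150 mm long, lying along its x axis; origin at the centre of its underside. Bystander.
- fret_tin: Open steel bowl, 70 mm across, 40 mm tall; origin at the centre of its underside. Bystander.
Mind the look-alikes: they are no part of the job. Leave any purple look-alike of the part that bears thin_blank_center alone. Of the things that look like the part that bears thick_blank_center, the smaller one is meant.

How it is judged:
By the outcome, as a careful person would: the job done as asked, in the order asked, and still so for the second after the job is handed in, with the robot touching nothing.
It also fails if it takes over 61 s, if anything falls off the work surface, if the arm or the gripper's body presses on something with over 40 N, if the wrist force passes 120 N, or if a joint passes its speed limit or range.

## Robot

A 6-joint arm with a two-finger parallel gripper is mounted at the origin on the work surface. World frame = base frame: x ahead of the robot, y to its left, z up, the work surface at z = 0. Lengths are in m, angles in rad, forces in N, time in s.
With the tool pointing down it reaches from about 0.35 to 0.85 m from the base axis. Payload 8.1 kg.
Tool frame: the origin (TCP) lies at the very end of the fingers, on their centre line; the grasp point (between the pads) lies 19 mm behind it; z points along the fingers, y is the direction in which the jaws open and shut (so a half turn about z gives the same grasp; the last joint's range is limited). The gripper opens to 93 mm and grips with 3 to 60 N. Pads are 15 mm wide; open, the fingers measure 128 mm over their backs; the gripper's body (75 mm by 188 mm) begins 65 mm behind the grasp point.
Start: joints at [-1.358, 0.13, 1.488, -0, 1.523, -0.085], TCP at [0.176, -0.574, 0.219] pointing down, gripper open.
Joint ranges: [-2.96, 2.96], [-0.89, 2.26], [0.02, 2.5], [-1.34, 4.48], [0, 2.73], [-2.66, 2.66]. Speed limits (rad/s): [2.39, 2.39, 2.79, 3.14, 3.14, 3.14].

## Interface

Orientations are given as a rotation vector (axis times angle).
In Python, from plant import robot gives the robot as it stands.
- The arm moves only by the shell command python3 -m inch 'ROWS' [FORCE]. ROWS is JSON, a list that holds one entry, the list of rows, each a list of 7 numbers: the shift along the tool's x, y, z in cm, then the turn, a rotation vector about the tool's x, y, z in degrees, then the gripper command: -1 is fully open, 1 is shut, values between are in proportion. A call has 1 to 5 rows; each row shifts and turns the commanded pose from where the row before left it, along the tool's axes as they then stand; what a row does not reach is not made up. A row lasts 1/10 s, in which the tool goes at most 50 mm and 8.59 degrees, less where a joint would pass 70% of its speed; a pose out of reach is approached as far as the arm can. A call with a gripper value outside its range is refused whole. The fingers move at their own pace and stop on an object; FORCE is the grip in N (left out, the last holds). Time passes only in rows, so rows that do not move let the fingers close. It gives the time, the measured TCP pose, the force and the opening at its end, in the units of the state.
- robot.read_state(): the state, without advancing time (a new reading comes with each control period).
- robot.read_camera(name): name is "scene" or "top" or "wrist"; returns a dict with "image" (400x640x3 uint8, blue, green, red), "K" (3x3 intrinsics, pixels), "R" (3x3) and "t" (3): a world point X has camera coordinates R X + t; the wrist camera has in their place "tool_from_camera" (4x4, takes a point from camera to tool coordinates, whose origin is the TCP and whose axes are the flange's). Camera axes: x right, y down, z forward; pixel columns grow to the right and rows downward; lengths in m; the calibration is good to about 2 mm. A picture is of the moment at which its call begins: read the wrist's pose just before it. There is no depth.
- robot.close_job(): hands the job in, once; it reports no verdict.
The state is a dict: "t": time; "q": joint angles; "dq": joint speeds; "joint_torque": joint torques, N m; "tool_pos": TCP position; "orientation": TCP orientation; "force": force on the tool from outside, world axes, zero at the start; "wrist_torque": the same for the moment, N m; "opening": finger opening in m.
Only numpy, scipy, OpenCV 4.12 (cv2) and the standard library are available. Lean on these libraries where they do the work, as an engineer would, in place of code of your own. Each camera call takes 0.05 s, during which the arm holds its last target. There are 200 camera calls.

## Working session

There is one attempt and no reset: what is moved stays moved. The work goes in short steps, Python scripts to look and compute and a shell command to move; the robot and the scene stay as the last step left them, time stands still between calls to the robot, and variables do not carry over. Pictures are saved under pics/ and viewed, about 8 in all and at most 12, crops included, and the job is handed in when it is done.

```bash
ls; mkdir -p pics; python3 - <<'E'
from plant import robot
import cv2,numpy as np,pickle
d={}
for n in("scene","top"):
    c=robot.read_camera(n);d[n]=c;cv2.imwrite(f"pics/{n}0.png",c["image"])
    print(n,c["K"].round(1).tolist(),c["R"].round(3).tolist(),c["t"].round(3).tolist())
pickle.dump(d,open("c0.pkl","wb"))
print(robot.read_state())
E
```

```text
pics
scene [[449.2, 0.0, 321.5], [0.0, 449.2, 195.9], [0.0, 0.0, 1.0]] [[-0.783, 0.621, -0.016], [0.377, 0.454, -0.807], [-0.494, -0.638, -0.59]] [0.351, -0.172, 1.589]
top [[363.0, 0.0, 321.3], [0.0, 363.0, 203.6], [0.0, 0.0, 1.0]] [[0.003, -1.0, -0.007], [-0.993, -0.002, -0.12], [0.12, 0.007, -0.993]] [0.094, 0.536, 0.969]
{'t': 0.1, 'q': array([-1.35839062e+00,  1.31106505e-01,  1.48918234e+00, -1.70788747e-05,
        1.52296366e+00, -8.54102580e-02]), 'dq': array([-0.0017079 , -0.00045855, -0.00289945, -0.00025007,  0.00098742,
        0.00037416]), 'joint_torque': array([ 1.97858470e-03, -5.61340535e+01, -4.93097591e+01,  7.70279928e-02,
        2.92376534e-02, -7.04316903e-05]), 'tool_pos': array([ 0.17596143, -0.57308562,  0.21767329]), 'orientation': array([-3.10518947e+00, -4.65837007e-01,  1.92086616e-04]), 'force': array([ 0.00217242, -0.99166645, -0.04119239]), 'wrist_torque': array([ 0.02118031,  0.03980431, -0.00800099]), 'opening': 0.09288138101512386}
```

View pics/top0.png

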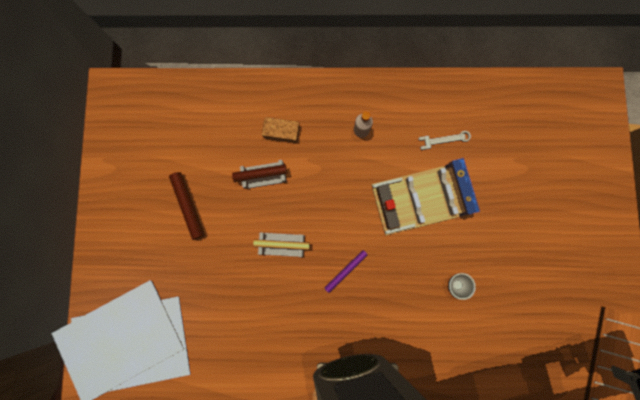

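View pics/scene0.png

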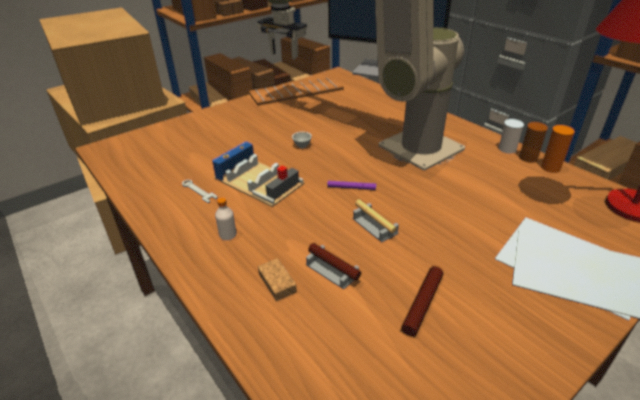

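Top picture candidates: dark red cylinders at (260,173), on a grey rest and smaller, and (187,205), larger and lying on the table. The first fits "thick". Pale/purple cylinders are at (281,244), pale on a rest, and (346,271), purple. The first fits "thin". The cradle is at (425,198), with its bridge to the right and the red handle at (390,205). Next I measure with masks and make one crop to confirm.

```bash
cat > h.py <<'E'
import cv2,numpy as np
from scipy.spatial.transform import Rotation as Ro
def ray(c,px,z):
    """pixels -> world points on plane z (fixed camera)"""
    px=np.atleast_2d(np.float64(px)); K,R,t=c["K"],c["R"],c["t"]
    d=np.c_[px,np.ones(len(px))]@np.linalg.inv(K).T@R; o=-R.T@t
    return o+d*((z-o[2])/d[:,2])[:,None]
def wristcam(c,s):
    """turn wrist picture into fixed-camera form"""
    T=np.eye(4);T[:3,:3]=Ro.from_rotvec(s["orientation"]).as_matrix();T[:3,3]=s["tool_pos"]
    M=np.linalg.inv(T@c["tool_from_camera"]);return dict(c,R=M[:3,:3],t=M[:3,3])
def proj(c,X):
    p=(np.atleast_2d(X)@c["R"].T+c["t"])@c["K"].T;return p[:,:2]/p[:,2:]
def mask(img,lo,hi,roi):
    m=cv2.inRange(cv2.cvtColor(img,cv2.COLOR_BGR2HSV),lo,hi);r=np.zeros_like(m);x0,y0,x1,y1=roi
    r[y0:y1,x0:x1]=m[y0:y1,x0:x1];return r
def rect(m):
    cs,_=cv2.findContours(m,cv2.RETR_EXTERNAL,cv2.CHAIN_APPROX_NONE);k=max(cs,key=cv2.contourArea)
    return cv2.minAreaRect(k),k
E
python3 - <<'E'
import pickle;from h import *
d=pickle.load(open("c0.pkl","rb"));c=d["top"];im=c["image"]
hsv=cv2.cvtColor(im,cv2.COLOR_BGR2HSV)
for n,p in dict(thick=(262,173),thin=(275,244),handle=(390,205),bridge=(472,200),base=(402,205),wood=(300,200),rest=(262,183),gate=(386,195)).items(): print(n,hsv[p[1],p[0]])
crop=cv2.resize(im[90:310,160:490],None,fx=2.4,fy=2.4,interpolation=cv2.INTER_CUBIC);cv2.imwrite("pics/crop0.png",crop)
E
```

```text
thick [  7 198  89]
thin [ 30 110 187]
handle [  4 214 185]
bridge [110 150 136]
base [ 25 113 185]
wood [ 13 194 160]
rest [ 23  38 163]
gate [18 67 91]
```

View pics/crop0.png

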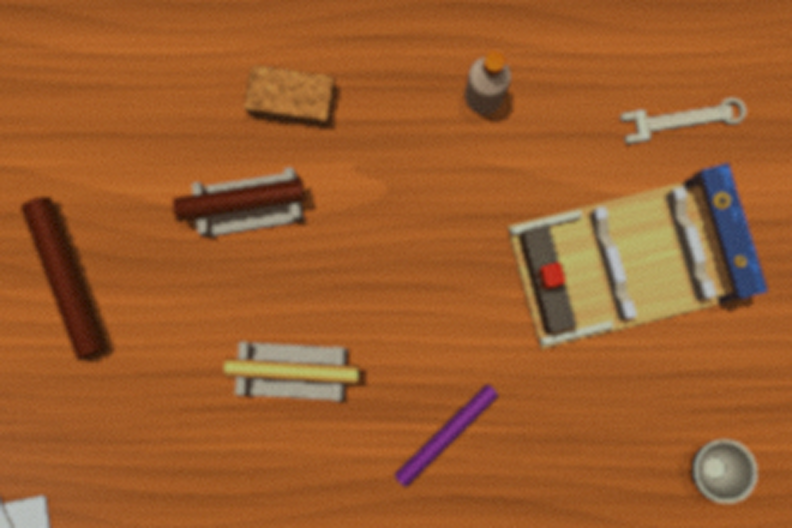

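The crop confirms it: the dark blank on a grey rest is at crop (238,200), the larger decoy at (65,280), the pale blank on a rest at (290,371) and the purple decoy at (447,435). Next I measure.

```bash
python3 - <<'E'
import pickle;from h import *
d=pickle.load(open("c0.pkl","rb"));c=d["top"];im=c["image"]
def axis(n,m,z):
    r,k=rect(m);b=cv2.boxPoints(r);e=[np.linalg.norm(b[i]-b[i-1]) for i in(1,2)]
    a=(b[0]+b[3])/2 if e[0]>e[1] else (b[0]+b[1])/2; q=2*np.array(r[0])-a
    P=ray(c,[a,q],z);v=P[1]-P[0];v=v if v[1]<0 else -v
    print(n,r,"ctr",P.mean(0).round(4),"len",np.linalg.norm(v).round(3),"yaw",np.degrees(np.arctan2(v[1],v[0])).round(1))
axis("thick",mask(im,(0,100,20),(12,255,120),(225,150,296,195)),.036)
axis("thin",mask(im,(24,80,120),(38,255,255),(245,230,318,256)),.036)
axis("bridge",mask(im,(100,80,60),(125,255,255),(440,150,490,225)),.073)
m=mask(im,(0,190,120),(8,255,255),(375,190,405,220));r,_=rect(m);print("handle",r,ray(c,[r[0]],.092))
for n,roi in(("rail1",(405,170,430,228)),("rail2",(436,165,463,220))):
    m=mask(im,(0,0,120),(179,70,255),roi);axis(n,m,.043)
m=mask(im,(20,50,100),(35,255,255),(365,155,490,245));r,_=rect(m);print("base",r,ray(c,[r[0]],.008))
E
```

```text
thick ((260.7821044921875, 173.51364135742188), (18.214460372924805, 58.01180648803711), 86.42366790771484) ctr [0.6193 0.2636 0.036 ] len 0.161 yaw -86.3
thin ((281.0291748046875, 244.0330810546875), (54.206729888916016, 3.306049346923828), 3.5763344764709473) ctr [0.4246 0.2042 0.036 ] len 0.147 yaw -93.4
bridge ((465.083251953125, 185.9747772216797), (54.811397552490234, 11.71629810333252), 73.1416015625) ctr [ 0.5794 -0.2869  0.073 ] len 0.146 yaw -165.8
handle ((390.0, 204.0), (8.0, 8.0), 90.0) [[ 0.52787015 -0.08340665  0.092     ]]
rail1 ((415.5583801269531, 199.12876892089844), (48.07999801635742, 6.359999179840088), 73.73979187011719) ctr [ 0.5478 -0.1622  0.043 ] len 0.131 yaw -165.4
rail2 ((448.4021301269531, 190.68682861328125), (47.7239990234375, 6.442739963531494), 72.6459732055664) ctr [ 0.5713 -0.2526  0.043 ] len 0.131 yaw -164.9
base ((430.3529968261719, 196.41175842285156), (51.41754913330078, 36.38034439086914), 75.96376037597656) [[ 0.55983127 -0.21328009  0.008     ]]
```

```bash
cat >> h.py <<'E'
def plan(target,yaw,n,start=None,syaw=None):
    """rows (tool cm, deg) from the present pose to target (m) with tool-y heading yaw (deg), n rows"""
    from plant import robot
    s=robot.read_state();R=Ro.from_rotvec(s["orientation"]).as_matrix()
    y0=np.degrees(np.arctan2(R[1,1],R[0,1])) if syaw is None else syaw; p0=s["tool_pos"] if start is None else np.array(start)
    dy=(yaw-y0+180)%360-180; D=(np.array(target)-p0)/n*100
    for i in range(n):
        a=np.radians(y0+dy*i/n);y=np.array([np.cos(a),np.sin(a),0]);z=np.array([0,0,-1.]);x=np.cross(y,z)
        print("[%.2f,%.2f,%.2f,0,0,%.2f]"%(D@x,D@y,D@z,-dy/n))
    print("tilt",np.degrees(np.arccos(-R[2,2])).round(2),"yaw",y0.round(2),"pos",p0.round(4))
E
python3 - <<'E'
from h import *;from plant import robot
c=robot.read_camera("wrist");print(c["K"][0],c["tool_from_camera"].round(3).tolist())
plan((.55,-.17,.28),14.7,11)
E
```

```text
[313.85799576   0.         317.55908178] [[-0.001, -0.963, -0.271, 0.074], [1.0, -0.001, -0.002, -0.001], [0.001, -0.271, 0.963, -0.166], [0.0, 0.0, 0.0, 1.0]]
[4.33,-2.51,-0.57,0,0,-7.97]
[4.63,-1.88,-0.57,0,0,-7.97]
[4.85,-1.22,-0.57,0,0,-7.97]
[4.97,-0.54,-0.57,0,0,-7.97]
[5.00,0.16,-0.57,0,0,-7.97]
[4.93,0.85,-0.57,0,0,-7.97]
[4.76,1.52,-0.57,0,0,-7.97]
[4.51,2.17,-0.57,0,0,-7.97]
[4.16,2.77,-0.57,0,0,-7.97]
[3.74,3.32,-0.57,0,0,-7.97]
[3.24,3.81,-0.57,0,0,-7.97]
tilt 0.08 yaw -72.94 pos [ 0.176  -0.5732  0.2178]
```

```bash
python3 -m inch '[[[4.3,-2.5,-0.6,0,0,-8,-1],[4.6,-1.9,-0.6,0,0,-8,-1],[4.8,-1.2,-0.6,0,0,-8,-1],[4.9,-0.5,-0.6,0,0,-8,-1],[4.9,0.2,-0.6,0,0,-8,-1]]]'
python3 -m inch '[[[4.9,0.9,-0.6,0,0,-8,-1],[4.7,1.5,-0.6,0,0,-8,-1],[4.5,2.2,-0.6,0,0,-8,-1],[4.1,2.8,-0.6,0,0,-8,-1],[3.7,3.3,-0.6,0,0,-8,-1]]]'
python3 -m inch '[[[3.2,3.8,-0.6,0,0,-7.7,-1],[0,0,0,0,0,0,-1],[0,0,0,0,0,0,-1],[0,0,0,0,0,0,-1]]]'
python3 - <<'E'
from h import *;from plant import robot;import pickle
s=robot.read_state();c=robot.read_camera("wrist");pickle.dump((s,c),open("w1.pkl","wb"));cv2.imwrite("pics/w1.png",c["image"])
plan((.62,.255,.22),3.7,9)
E
```

```text
t: 0.65
tool_pos: [0.3451, -0.3909, 0.2486]
orientation: [-2.756, -1.508, -0.0]
force: [0.7, -0.4, 1.5]
opening: 0.0929
t: 1.15
tool_pos: [0.5142, -0.2095, 0.2786]
orientation: [-2.074, -2.36, 0.0]
force: [0.4, -1.1, -0.1]
opening: 0.093
t: 1.55
tool_pos: [0.5463, -0.1756, 0.284]
orientation: [-1.919, -2.486, 0.001]
force: [0.7, -0.4, -0.6]
opening: 0.0928
[4.43,2.00,0.71,0,0,1.21]
[4.47,1.91,0.71,0,0,1.21]
[4.51,1.81,0.71,0,0,1.21]
[4.54,1.72,0.71,0,0,1.21]
[4.58,1.62,0.71,0,0,1.21]
[4.61,1.52,0.71,0,0,1.21]
[4.64,1.43,0.71,0,0,1.21]
[4.67,1.33,0.71,0,0,1.21]
[4.70,1.23,0.71,0,0,1.21]
tilt 0.05 yaw 14.63 pos [ 0.5461 -0.176   0.2841]
```

View pics/w1.png

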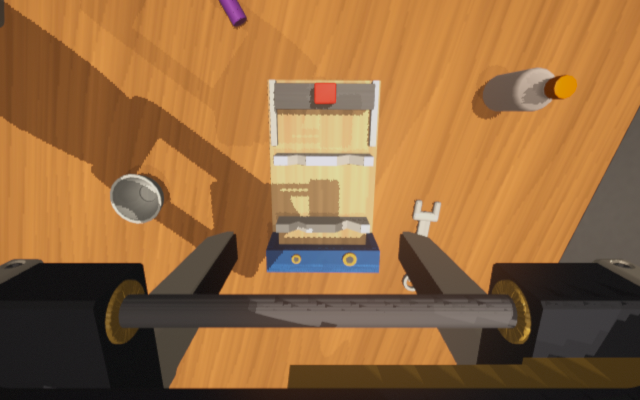

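The wrist picture shows the cradle squarely: handle (325,94), rails at rows 160 and 227, bridge top at rows 235-272, bushings at (296,259) and (350,259). Next I refine the cradle pose while I move to the thick blank.

```bash
python3 - <<'E'
from h import *;import pickle
s,c=pickle.load(open("w1.pkl","rb"));im=c["image"];w=wristcam(c,s)
B=[]
for roi in((285,251,307,269),(339,251,361,269)):
    m=mask(im,(15,90,80),(35,255,255),roi);y,x=np.nonzero(m);B.append(((x.min()+x.max())/2,(y.min()+y.max())/2))
P=ray(w,B,.077);v=P[1]-P[0];print("bush",B,P.round(4),np.linalg.norm(v),"yaw y",np.degrees(np.arctan2(v[1],v[0])))
m=mask(im,(100,80,40),(125,255,255),(255,225,390,280));r,k=rect(m);x0,y0,ww,hh=cv2.boundingRect(k);print("blue",r,x0,y0,ww,hh)
# rail edges per column, rows of bright tops
g=cv2.cvtColor(im,cv2.COLOR_BGR2HSV)
def prof(col,r0,r1): print(col,[(r,int(g[r,col,1]),int(g[r,col,2])) for r in range(r0,r1)])
m=mask(im,(0,190,90),(8,255,255),(305,75,345,110));r,k=rect(m);print("handle",r,ray(w,[r[0]],.092))
m=mask(im,(15,0,120),(40,140,255),(255,60,395,250));r,k=rect(m);print("base",r,cv2.boundingRect(k))
m=mask(im,(0,0,110),(179,60,255),(272,150,378,170));print("rail1",rect(m)[0])
m=mask(im,(0,0,110),(179,60,255),(272,214,374,235));print("rail2",rect(m)[0])
cv2.imwrite("pics/w1c.png",cv2.resize(im[65:285,240:410],None,fx=3.5,fy=2.7,interpolation=cv2.INTER_NEAREST))
E
python3 -m inch '[[[4.4,2,0.7,0,0,1.2,-1],[4.5,1.9,0.7,0,0,1.2,-1],[4.5,1.8,0.7,0,0,1.2,-1],[4.5,1.7,0.7,0,0,1.2,-1],[4.6,1.6,0.7,0,0,1.2,-1]]]'
python3 -m inch '[[[4.6,1.5,0.7,0,0,1.2,-1],[4.6,1.4,0.7,0,0,1.2,-1],[4.7,1.3,0.7,0,0,1.2,-1],[4.7,1.2,0.7,0,0,1.2,-1],[0,0,0,0,0,0,-1]]]'
python3 -m inch '[[[0,0,0,0,0,0,-1],[0,0,0,0,0,0,-1]]]'
python3 - <<'E'
from h import *;from plant import robot;import pickle
s=robot.read_state();c=robot.read_camera("wrist");pickle.dump((s,c),open("w2.pkl","wb"));cv2.imwrite("pics/w2.png",c["image"])
E
```

```text
bush [(np.float64(296.0), np.float64(258.5)), (np.float64(349.0), np.float64(259.0))] [[ 0.5457 -0.2902  0.077 ]
 [ 0.6129 -0.2734  0.077 ]] 0.06924794547663524 yaw y 14.029490210554778
blue ((322.5, 260.5), (21.0, 111.0), 90.0) 267 250 112 22
handle ((325.0, 93.5), (19.0, 20.0), 90.0) [[ 0.52935476 -0.08365563  0.092     ]]
base ((323.5, 161.0), (164.0, 113.0), 90.0) (267, 79, 114, 165)
rail1 ((323.0, 160.0), (12.0, 100.0), 90.0)
rail2 ((322.5, 225.5), (15.0, 93.0), 90.0)
t: 2.1
tool_pos: [0.5865, 0.0641, 0.2493]
orientation: [2.05, 2.38, -0.0]
force: [-0.3, -1.2, 0.0]
opening: 0.0933
t: 2.6
tool_pos: [0.6167, 0.2592, 0.2188]
orientation: [-2.14, -2.296, 0.003]
force: [-1.2, 0.2, 0.2]
opening: 0.0932
t: 2.8
tool_pos: [0.6182, 0.2535, 0.2218]
orientation: [2.146, 2.294, -0.0]
force: [-0.1, -0.4, -0.3]
opening: 0.093
```

View pics/w1c.png

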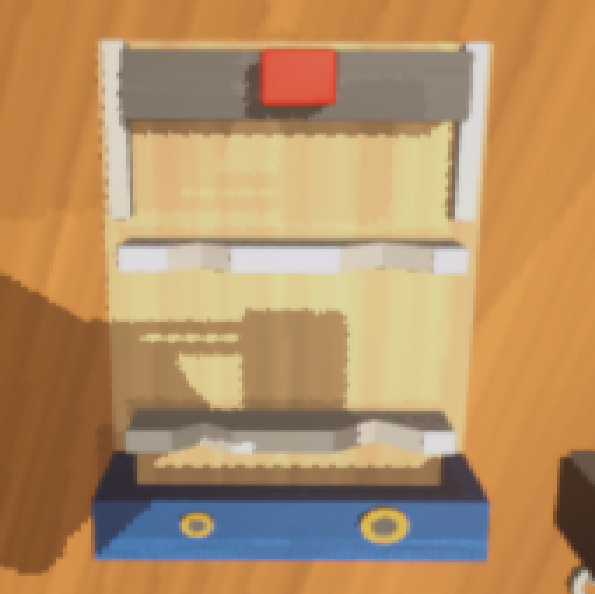

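View pics/w2.png

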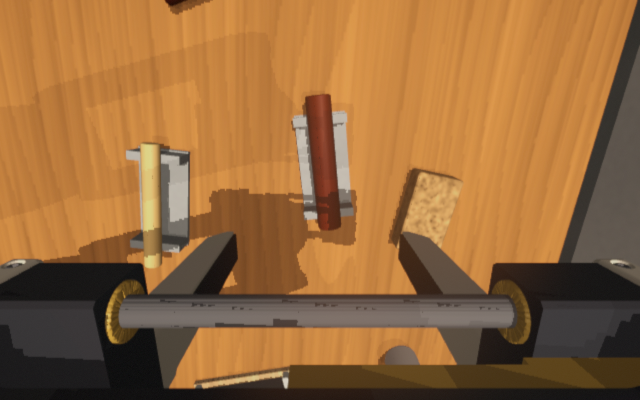

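The crop shows the wide groove on the right (+y), the narrow one on the left, and the gate near open. Wrist picture 2 shows the thick blank from (319,95) to (330,229) and the thin one from (150,145) to (153,266).

```bash
python3 - <<'E'
from h import *;import pickle
s,c=pickle.load(open("w1.pkl","rb"));w=wristcam(c,s)
a=np.radians(14.6);Y=np.array([np.cos(a),np.sin(a)]);X=np.array([np.sin(a),-np.cos(a)])
def org(n,px,z,x,y=0):
    P=ray(w,px,z)[:,:2].mean(0);print(n,(P-x*X-y*Y).round(4))
org("bridge",[(267.2,249.4),(379.7,249.4),(267.2,271.7),(379.7,271.7)],.073,.065)
org("bush",[(296,258.5),(349.3,259)],.077,.065)
org("rail1",[(273.7,156.9),(373.7,156.9),(273.7,165.4),(373.7,165.4)],.043,-.058)
org("rail2",[(276,224.6),(370.3,224.6),(276,232.4),(370.3,232.4)],.043,.036)
org("base",[(268.3,80.5),(380.5,80.5)],.008,-.160)
s,c=pickle.load(open("w2.pkl","rb"));w=wristcam(c,s);im=c["image"]
hs=cv2.cvtColor(im,cv2.COLOR_BGR2HSV);print(hs[160,322],hs[150,340],hs[200,151],hs[200,175])
for n,lo,hi,roi in(("thick",(0,150,20),(9,255,150),(285,80,360,240)),("thin",(20,70,90),(35,255,255),(125,130,170,275))):
    m=mask(im,lo,hi,roi);r,k=rect(m);b=cv2.boxPoints(r);b=b[np.argsort(b[:,1])];e=np.array([b[:2].mean(0),b[2:].mean(0)])
    P=ray(w,e,.036);v=P[1]-P[0];print(n,r,e.round(1).tolist(),P.mean(0).round(4),np.linalg.norm(v).round(4),"yaw",np.degrees(np.arctan2(v[1],v[0])).round(2))
E
```

```text
bridge [ 0.5654 -0.2232]
bush [ 0.5631 -0.2188]
rail1 [ 0.5644 -0.2187]
rail2 [ 0.5641 -0.2186]
base [ 0.5654 -0.2185]
[  7 175 127] [ 18  27 187] [ 24 106 222] [ 18  24 189]
thick ((323.7079162597656, 162.07920837402344), (134.82754516601562, 23.88089370727539), 84.2894058227539) [[317.0, 95.0], [330.3999938964844, 229.1999969482422]] [0.6235 0.2684 0.036 ] 0.1538 yaw -80.27
thin ((147.75831604003906, 187.44894409179688), (87.09619140625, 12.05349063873291), 88.93909454345703) [[147.0, 143.89999389648438], [148.60000610351562, 231.0]] [0.422  0.2281 0.036 ] 0.1044 yaw -93.56
```

```bash
python3 - <<'E'
from h import *
plan((.622,.266,.1),9.7,4)
E
```

```text
[0.31,0.11,3.05,0,0,-1.47]
[0.31,0.12,3.05,0,0,-1.47]
[0.30,0.13,3.05,0,0,-1.47]
[0.30,0.14,3.05,0,0,-1.47]
tilt 0.04 yaw 3.82 pos [0.6183 0.2534 0.2221]
```

```bash
python3 -m inch '[[[0.3,0.1,3,0,0,-1.5,-0.3],[0.3,0.1,3,0,0,-1.5,-0.3],[0.3,0.1,3,0,0,-1.5,-0.3],[0.3,0.2,3,0,0,-1.4,-0.3],[0,0,0,0,0,0,-0.3]]]'
python3 -m inch '[[[0,0,0,0,0,0,-0.3],[0,0,0,0,0,0,-0.3]]]'
python3 - <<'E'
from h import *;from plant import robot;import pickle
s=robot.read_state();c=robot.read_camera("wrist");w=wristcam(c,s);im=c["image"];cv2.imwrite("pics/w3.png",im)
m=mask(im,(0,150,20),(9,255,170),(230,60,410,400));r,k=rect(m);print(r)
# axis from mask edges by row
for row in range(80,300,20):
    x=np.nonzero(m[row])[0]
    if len(x): print(row,x.min(),x.max(),ray(w,[(x.min()/2+x.max()/2,row)],.036).round(4)[0,:2])
plan((.622,.266,.017),9.7,4)
E
```

```text
t: 3.35
tool_pos: [0.6187, 0.2653, 0.0966]
orientation: [-2.022, -2.399, 0.011]
force: [-0.8, -0.1, -1.8]
opening: 0.0618
t: 3.55
tool_pos: [0.6231, 0.2676, 0.1045]
orientation: [2.023, 2.401, 0.005]
force: [0.2, 0.1, 0.0]
opening: 0.0604
((319.5, 200.5), (185.0, 35.0), 90.0)
120 302 337 [0.612  0.3355]
140 302 336 [0.6141 0.3213]
160 302 336 [0.6166 0.3067]
180 303 335 [0.6192 0.2916]
200 303 335 [0.6219 0.2759]
220 303 334 [0.6243 0.2595]
240 303 334 [0.6272 0.2427]
260 303 334 [0.6302 0.2252]
280 303 333 [0.6329 0.2069]
[-0.04,-0.04,2.19,0,0,0.02]
[-0.04,-0.04,2.19,0,0,0.02]
[-0.04,-0.04,2.19,0,0,0.02]
[-0.04,-0.04,2.19,0,0,0.02]
tilt 0.25 yaw 9.79 pos [0.6233 0.2678 0.1047]
```

View pics/w3.png

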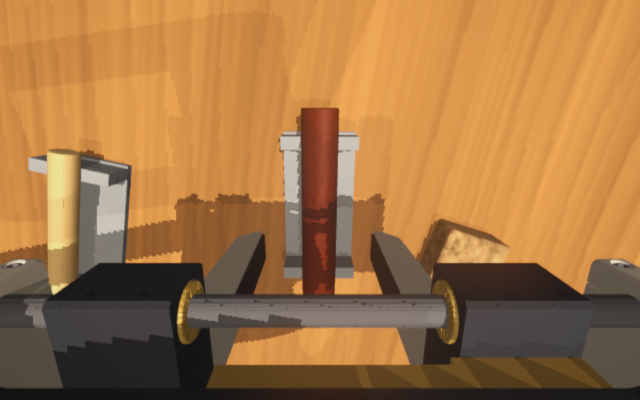

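The blank sits centred between the fingers, columns 303-335. I descend with a slowing approach and grip.

```bash
python3 -m inch '[[[0,0,2.5,0,0,0,-0.3],[0,0,2.5,0,0,0,-0.3],[0,0,1.7,0,0,0,-0.3],[0,0,1.2,0,0,0,-0.3],[0,0,0.7,0,0,0,-0.3]]]'
python3 -m inch '[[[0,0,0.2,0,0,0,-0.3],[0,0,0,0,0,0,-0.3],[0,0,0,0,0,0,1],[0,0,0,0,0,0,1],[0,0,0,0,0,0,1]]]' 20
python3 -m inch '[[[0,0,0,0,0,0,1],[0,0,0,0,0,0,1],[0,0,0,0,0,0,1]]]' 20
python3 - <<'E'
from h import *
a=np.radians(14.6);Y=np.array([np.cos(a),np.sin(a),0]);X=np.array([np.sin(a),-np.cos(a),0]);O=np.array([.5645,-.2187,0])
T=O-.028*X+.035*Y;print(T)
T[2]=.13;plan(T,14.6,12,start=(.6231,.2676,.13),syaw=9.79)
E
```

```text
t: 4.1
tool_pos: [0.6215, 0.2679, 0.0151]
orientation: [-2.022, -2.404, 0.0]
force: [-0.4, -0.2, -0.1]
opening: 0.0604
t: 4.6
tool_pos: [0.622, 0.2682, 0.0143]
orientation: [2.022, 2.404, 0.002]
force: [-0.2, 0.3, -0.8]
opening: 0.0412
t: 4.9
tool_pos: [0.6237, 0.2685, 0.0151]
orientation: [2.021, 2.402, 0.006]
force: [5.2, 1.7, 1.6]
opening: 0.0275
[ 0.59131188 -0.18278172  0.        ]
[-3.65,-0.90,0.00,0,0,-0.40]
[-3.65,-0.92,0.00,0,0,-0.40]
[-3.64,-0.95,0.00,0,0,-0.40]
[-3.63,-0.98,0.00,0,0,-0.40]
[-3.63,-1.00,0.00,0,0,-0.40]
[-3.62,-1.03,0.00,0,0,-0.40]
[-3.61,-1.05,0.00,0,0,-0.40]
[-3.61,-1.08,0.00,0,0,-0.40]
[-3.60,-1.10,0.00,0,0,-0.40]
[-3.59,-1.13,0.00,0,0,-0.40]
[-3.58,-1.15,0.00,0,0,-0.40]
[-3.57,-1.18,0.00,0,0,-0.40]Traceback (most recent call last):
  File "<stdin>", line 4, in <module>
  File "h.py", line 29, in plan
    print("tilt",np.degrees(np.arccos(-R[2,2])).round(2),"yaw",y0.round(2),"pos",p0.round(4))
                                                               ^^^^^^^^
AttributeError: 'float' object has no attribute 'round'
```

Gripped (opening 27.5 mm). Lift and carry.

```bash
sed -i 's/y0.round(2)/round(float(y0),2)/' h.py
python3 -m inch '[[[0,0,-1,0,0,0,1],[0,0,-2.5,0,0,0,1],[0,0,-3.5,0,0,0,1],[0,0,-3,0,0,0,1],[0,0,-1.5,0,0,0,1]]]'
python3 -m inch '[[[-2,-0.5,0,0,0,-0.4,1],[-3.6,-0.9,0,0,0,-0.4,1],[-3.6,-0.9,0,0,0,-0.4,1],[-3.6,-1,0,0,0,-0.4,1],[-3.6,-1,0,0,0,-0.4,1]]]'
python3 -m inch '[[[-3.6,-1,0,0,0,-0.4,1],[-3.6,-1,0,0,0,-0.4,1],[-3.6,-1,0,0,0,-0.4,1],[-3.6,-1.1,0,0,0,-0.4,1],[-3.6,-1.1,0,0,0,-0.4,1]]]'
python3 -m inch '[[[-3.6,-1.1,0,0,0,-0.4,1],[-2.5,-0.8,0,0,0,-0.4,1],[-1,-0.3,0,0,0,0,1],[0,0,0,0,0,0,1],[0,0,0,0,0,0,1]]]'
python3 - <<'E'
from h import *;from plant import robot
s=robot.read_state();print(s["force"],s["opening"])
c=robot.read_camera("wrist");cv2.imwrite("pics/w4.png",c["image"])
plan((.5913,-.1828,.05),14.6,4)
E
```

```text
t: 5.4
tool_pos: [0.6228, 0.2685, 0.1325]
orientation: [2.021, 2.403, 0.006]
force: [0.8, 0.4, -1.1]
opening: 0.0276
t: 5.9
tool_pos: [0.6087, 0.0975, 0.1276]
orientation: [-1.978, -2.439, 0.002]
force: [0.4, -0.4, -1.0]
opening: 0.0277
t: 6.4
tool_pos: [0.5976, -0.0895, 0.1278]
orientation: [-1.936, -2.473, 0.001]
force: [1.3, -0.2, -0.9]
opening: 0.0274
t: 6.9
tool_pos: [0.5943, -0.1613, 0.1281]
orientation: [-1.919, -2.486, -0.0]
force: [0.0, 0.4, -0.9]
opening: 0.0274
[ 0.03463172  0.37416391 -0.86614021] 0.027424922352360034
[-0.51,-0.22,1.95,0,0,0.03]
[-0.51,-0.22,1.95,0,0,0.03]
[-0.51,-0.22,1.95,0,0,0.03]
[-0.51,-0.21,1.95,0,0,0.03]
tilt 0.06 yaw 14.71 pos [ 0.5945 -0.161   0.1282]
```

View pics/w4.png

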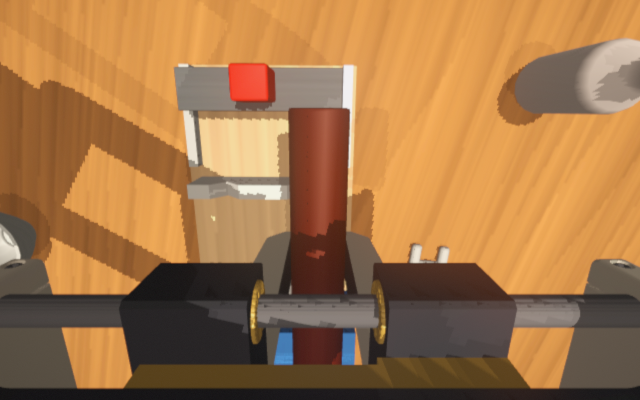

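The blank is level in the grip. Its tail is at (319,108), and the handle and gate are in front as expected.

```bash
cat >> h.py <<'E'
_a=np.radians(14.6);CY=np.array([np.cos(_a),np.sin(_a),0]);CX=np.array([np.sin(_a),-np.cos(_a),0]);CO=np.array([.5645,-.2187,0])
def cr(P):
    P=np.atleast_2d(P)-CO;return np.c_[P@CX,P@CY,P[:,2]].round(4)
def W(x,y,z): return CO+x*CX+y*CY+np.array([0,0,z])
E
python3 - <<'E'
from h import *;from plant import robot
s=robot.read_state();c=robot.read_camera("wrist");w=wristcam(c,s)
print("tcp",cr(s["tool_pos"]));print("tail",cr(ray(w,[(319,108)],.149)),"low",cr(ray(w,[(319,108)],.140)))
m=mask(c["image"],(0,215,120),(8,255,255),(220,55,285,110));r,k=rect(m);print("handle",r,cr(ray(w,[r[0]],.092)))
plan(W(-.028,.035,.05),14.6,4)
E
```

```text
tcp [[-0.0483  0.0436  0.1282]]
tail [[-0.1251  0.0431  0.149 ]] low [[-0.1251  0.0431  0.14  ]]
handle ((266.3793640136719, 81.94827270507812), (34.117496490478516, 2.759935140609741), 86.633544921875) [[-0.1407  0.0113  0.092 ]]
[-0.51,-0.22,1.96,0,0,0.04]
[-0.51,-0.22,1.96,0,0,0.04]
[-0.51,-0.22,1.96,0,0,0.04]
[-0.51,-0.22,1.96,0,0,0.04]
tilt 0.04 yaw 14.74 pos [ 0.5946 -0.1608  0.1283]
```

```bash
python3 -m inch '[[[-0.8,-0.3,0,0,0,0,1],[-0.8,-0.4,0.5,0,0,0,1],[-0.4,-0.16,2,0,0,0,1],[-0.2,0,2.2,0,0,0,1],[0,0,1.6,0,0,0,1]]]'
python3 -m inch '[[[0,0,0.8,0,0,0,1],[0,0,0.3,0,0,0,1],[0,0,0,0,0,0,1],[0,0,0,0,0,0,1]]]'
python3 - <<'E'
from h import *;from plant import robot
s=robot.read_state();print("tcp",cr(s["tool_pos"]),s["force"])
E
```

```text
t: 7.5
tool_pos: [0.591, -0.1863, 0.0638]
orientation: [-1.92, -2.485, 0.001]
force: [0.2, -0.4, -0.6]
opening: 0.0278
t: 7.9
tool_pos: [0.5925, -0.1861, 0.0556]
orientation: [1.919, 2.486, 0.001]
force: [0.3, -0.4, -0.1]
opening: 0.0276
tcp [[-0.0245  0.0353  0.0556]] [ 0.32834336 -0.39228375 -0.06490373]
```

```bash
python3 -m inch '[[[0,0,1,0,0,0,1],[0,0,1,0,0,0,1],[0,0,0.5,0,0,0,1],[0,0,0.2,0,0,0,1],[0,0,0,0,0,0,1]]]'
python3 -m inch '[[[0,0,0.1,0,0,0,1],[0,0,0.1,0,0,0,1],[0,0,0,0,0,0,1]]]'
python3 -m inch '[[[0,0,0.1,0,0,0,1],[0,0,0,0,0,0,1]]]'
```

```text
t: 8.4
tool_pos: [0.5913, -0.1857, 0.0268]
orientation: [-1.919, -2.486, 0.0]
force: [1.2, -0.1, -1.1]
opening: 0.0272
t: 8.7
tool_pos: [0.5919, -0.1859, 0.0257]
orientation: [1.92, 2.487, 0.0]
force: [-0.7, 0.0, -1.0]
opening: 0.0275
t: 8.9
tool_pos: [0.5917, -0.1859, 0.0245]
orientation: [-1.92, -2.487, 0.0]
force: [-0.5, 0.5, -1.2]
opening: 0.0273
```

```bash
python3 -m inch '[[[0,0,0.1,0,0,0,1],[0,0,0,0,0,0,1]]]'
python3 -m inch '[[[0,0,0.1,0,0,0,1],[0,0,0,0,0,0,1]]]'
python3 -m inch '[[[0,0,0.1,0,0,0,1],[0,0,0,0,0,0,1]]]'
```

```text
t: 9.1
tool_pos: [0.5921, -0.1859, 0.0238]
orientation: [1.919, 2.486, 0.0]
force: [0.1, 0.7, 0.4]
opening: 0.0275
t: 9.3
tool_pos: [0.5924, -0.186, 0.0234]
orientation: [1.919, 2.486, 0.001]
force: [-0.1, 1.2, 4.6]
opening: 0.0274
t: 9.5
tool_pos: [0.5925, -0.186, 0.0233]
orientation: [1.919, 2.486, 0.001]
force: [-4.8, 2.7, 12.4]
opening: 0.0273
```

Seated at the expected height (contact force rose at 0.0238). I ease the vertical load, then slide forward.

```bash
python3 -m inch '[[[0,0,-0.1,0,0,0,1],[-0.3,0,0,0,0,0,1],[-0.6,0,0,0,0,0,1],[-0.6,0,0,0,0,0,1],[-0.3,0,0,0,0,0,1]]]' 12
python3 -m inch '[[[-0.2,0,0,0,0,0,1],[-0.2,0,0,0,0,0,1],[0,0,0,0,0,0,1]]]'
python3 -m inch '[[[-0.1,0,0,0,0,0,1],[-0.1,0,0,0,0,0,1],[0,0,0,0,0,0,1]]]'
python3 - <<'E'
from h import *;from plant import robot
s=robot.read_state();print("tcp",cr(s["tool_pos"]),s["force"])
E
```

```text
t: 10.0
tool_pos: [0.5963, -0.2014, 0.0232]
orientation: [-1.918, -2.485, -0.003]
force: [-5.1, 13.2, 13.2]
opening: 0.0276
t: 10.3
tool_pos: [0.5973, -0.205, 0.0232]
orientation: [-1.917, -2.485, -0.003]
force: [-4.5, 12.3, 11.6]
opening: 0.0276
t: 10.6
tool_pos: [0.5977, -0.2066, 0.0232]
orientation: [-1.917, -2.485, -0.003]
force: [-4.9, 12.3, 13.1]
opening: 0.0277
tcp [[-0.0033  0.0352  0.0232]] [-4.92361542 12.27178793 13.10281553]
```

```bash
python3 -m inch '[[[0,0,-0.15,0,0,0,1],[0,0,0,0,0,0,1],[0,0,0,0,0,0,1]]]'
python3 -m inch '[[[-0.1,0,0,0,0,0,1],[-0.1,0,0,0,0,0,1],[0,0,0,0,0,0,1]]]'
python3 - <<'E'
from h import *;from plant import robot
s=robot.read_state();print("tcp",cr(s["tool_pos"]),s["force"])
E
```

```text
t: 10.9
tool_pos: [0.5979, -0.2091, 0.0239]
orientation: [1.92, 2.487, 0.0]
force: [0.5, 1.7, 0.1]
opening: 0.0273
t: 11.2
tool_pos: [0.5984, -0.2114, 0.0239]
orientation: [1.92, 2.486, -0.0]
force: [1.9, 0.8, -1.0]
opening: 0.028
tcp [[0.0014 0.0346 0.0239]] [ 1.86669025  0.7580397  -1.04462065]
```

```bash
python3 -m inch '[[[-0.15,0,0,0,0,0,1],[0,0,0,0,0,0,1],[0,0,0,0,0,0,1]]]'
python3 -m inch '[[[-0.15,0,0,0,0,0,1],[0,0,0,0,0,0,1],[0,0,0,0,0,0,1]]]'
python3 - <<'E'
from h import *;from plant import robot
s=robot.read_state();print("tcp",cr(s["tool_pos"]),s["force"])
E
```

```text
t: 11.5
tool_pos: [0.5985, -0.2118, 0.0238]
orientation: [-1.919, -2.486, -0.001]
force: [0.9, 4.8, 0.6]
opening: 0.0278
t: 11.8
tool_pos: [0.5985, -0.2118, 0.0238]
orientation: [-1.917, -2.485, -0.002]
force: [-2.5, 10.6, 4.9]
opening: 0.0277
tcp [[0.0019 0.0346 0.0238]] [-2.45853258 10.5857194   4.90377928]
```

Stopped at TCP x = 1.9 mm with 10.6 N of forward push, which puts the centre at about 0, so it is home. I release and rise.

```bash
python3 -m inch '[[[0.2,0,0,0,0,0,1],[0,0,0,0,0,0,0.03],[0,0,0,0,0,0,0.03],[0,0,0,0,0,0,0.03],[0,0,0,0,0,0,0.03]]]'
python3 -m inch '[[[0,0,-1,0,0,0,0.03],[0,0,-3,0,0,0,0.03],[0,0,-4,0,0,0,0.03],[0,0,-4,0,0,0,0.03],[0,0,-2,0,0,0,-0.1]]]'
python3 - <<'E'
from h import *;from plant import robot
plan((.423,.19,.18),-3.5,11)
E
```

```text
t: 12.3
tool_pos: [0.5985, -0.2124, 0.024]
orientation: [1.92, 2.486, -0.0]
force: [0.7, -1.3, 0.6]
opening: 0.0449
t: 12.8
tool_pos: [0.6005, -0.2129, 0.1698]
orientation: [1.916, 2.482, 0.002]
force: [0.5, -0.4, -0.5]
opening: 0.0493
[3.95,-0.63,-0.09,0,0,1.65]
[3.93,-0.75,-0.09,0,0,1.65]
[3.91,-0.86,-0.09,0,0,1.65]
[3.88,-0.97,-0.09,0,0,1.65]
[3.85,-1.08,-0.09,0,0,1.65]
[3.82,-1.19,-0.09,0,0,1.65]
[3.78,-1.30,-0.09,0,0,1.65]
[3.74,-1.41,-0.09,0,0,1.65]
[3.70,-1.52,-0.09,0,0,1.65]
[3.66,-1.63,-0.09,0,0,1.65]
[3.61,-1.73,-0.09,0,0,1.65]
tilt 0.37 yaw 14.66 pos [ 0.6005 -0.2129  0.1698]
```

```bash
python3 - <<'E'
from h import *;from plant import robot;import pickle
s=robot.read_state();c=robot.read_camera("wrist");w=wristcam(c,s);im=c["image"];cv2.imwrite("pics/w5.png",im)
m=mask(im,(0,150,20),(9,255,170),(230,60,410,400));r,k=rect(m);print(r,cv2.boundingRect(k))
x,y,ww,h=cv2.boundingRect(k);print("tail",cr(ray(w,[(x+ww/2,y)],.045)))
E
python3 -m inch '[[[2,-0.3,0,0,0,1.6,-0.2],[3.9,-0.7,0,0,0,1.6,-0.2],[3.9,-0.8,0,0,0,1.6,-0.2],[3.9,-0.9,0,0,0,1.6,-0.2],[3.9,-1,0,0,0,1.6,-0.2]]]'
python3 -m inch '[[[3.9,-1.1,0,0,0,1.6,-0.2],[3.8,-1.2,0,0,0,1.6,-0.2],[3.8,-1.3,0,0,0,1.6,-0.2],[3.7,-1.4,0,0,0,1.7,-0.2],[3.7,-1.5,0,0,0,1.7,-0.2]]]'
python3 -m inch '[[[3.7,-1.6,0,0,0,1.7,-0.2],[1.5,-1,0,0,0,0,-0.2],[0.5,-0.5,0,0,0,0,-0.2],[0,0,0,0,0,0,-0.2],[0,0,0,0,0,0,-0.2]]]'
python3 - <<'E'
from h import *;from plant import robot;import pickle
s=robot.read_state();c=robot.read_camera("wrist");w=wristcam(c,s);im=c["image"];cv2.imwrite("pics/w6.png",im);pickle.dump((s,c),open("w6.pkl","wb"));print(s["tool_pos"])
E
```

```text
((317.247802734375, 150.55197143554688), (25.186477661132812, 87.84043884277344), 2.385944128036499) (303, 107, 28, 88)
tail [[-0.0745  0.0353  0.045 ]]
t: 13.35
tool_pos: [0.5274, -0.0452, 0.164]
orientation: [2.09, 2.345, 0.0]
force: [0.6, 0.3, 0.6]
opening: 0.0559
t: 13.85
tool_pos: [0.4512, 0.1397, 0.1642]
orientation: [2.252, 2.19, 0.001]
force: [1.0, -0.2, 0.2]
opening: 0.0558
t: 14.35
tool_pos: [0.4235, 0.196, 0.1641]
orientation: [2.283, 2.157, -0.0]
force: [-0.5, -0.3, 0.2]
opening: 0.0558
[0.42354832 0.19598494 0.16409202]
```

View pics/w6.png

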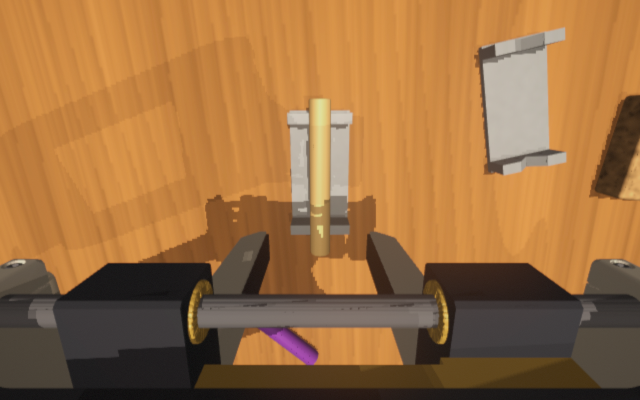

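The thick blank's tail measures cradle x -74.5 mm, which agrees with home. The thin blank now runs from (319,98) to (320,256), with the purple one ahead at (290,345).

```bash
python3 - <<'E'
from h import *;import pickle
s,c=pickle.load(open("w6.pkl","rb"));w=wristcam(c,s);im=c["image"]
m=mask(im,(20,75,60),(35,255,255),(300,90,340,262));
for row in range(95,262,20):
    x=np.nonzero(m[row])[0]
    if len(x): print(row,x.min(),x.max(),ray(w,[(x.min()/2+x.max()/2+.5,row)],.036).round(4)[0,:2])
P=ray(w,[(319.7,98),(319.7,256)],.036);v=P[1]-P[0];print(P.round(4),P.mean(0),np.linalg.norm(v),np.degrees(np.arctan2(v[1],v[0])))
ctr=P.mean(0);plan((ctr[0],ctr[1],.016),np.degrees(np.arctan2(v[1],v[0]))+90,1)
E
```

```text
115 314 327 [0.4295 0.2669]
135 315 325 [0.4281 0.2491]
155 315 325 [0.4271 0.2307]
175 315 325 [0.426  0.2116]
195 315 325 [0.4249 0.1919]
215 314 321 [0.4213 0.1716]
235 321 323 [0.4246 0.1501]
[[0.4292 0.2817 0.036 ]
 [0.4205 0.1271 0.036 ]] [0.42482085 0.20438218 0.036     ] 0.15481734376724263 -93.23015225755218
[0.86,0.06,14.81,0,0,-0.06]
tilt 0.02 yaw -3.29 pos [0.4237 0.1958 0.1641]
```

```bash
python3 -m inch '[[[0.4,0,1,0,0,0,-0.2],[0.4,0.1,3,0,0,0,-0.2],[0.1,0,3.5,0,0,0,-0.2],[0,0,3,0,0,0,-0.2],[0,0,2,0,0,0,-0.2]]]'
python3 -m inch '[[[0,0,1.3,0,0,0,-0.2],[0,0,0.7,0,0,0,-0.2],[0,0,0.3,0,0,0,-0.2],[0,0,0,0,0,0,1],[0,0,0,0,0,0,1]]]' 20
python3 -m inch '[[[0,0,0,0,0,0,1],[0,0,0,0,0,0,1],[0,0,0,0,0,0,1],[0,0,0,0,0,0,1]]]'
python3 - <<'E'
from h import *;from plant import robot
s=robot.read_state()
p=s["tool_pos"];T=W(-.036,-.035,.13);plan((*T[:2],.13),14.6,11,start=(p[0],p[1],.13))
E
```

```text
t: 14.9
tool_pos: [0.4233, 0.2045, 0.0357]
orientation: [-2.284, -2.155, 0.005]
force: [0.0, 0.6, -0.1]
opening: 0.0559
t: 15.4
tool_pos: [0.4256, 0.206, 0.0171]
orientation: [2.283, 2.157, 0.003]
force: [-0.0, 0.6, -0.1]
opening: 0.0444
t: 15.8
tool_pos: [0.4259, 0.206, 0.0168]
orientation: [2.282, 2.157, 0.003]
force: [3.2, -0.9, 1.6]
opening: 0.0193
[-3.57,1.07,0.00,0,0,-1.62]
[-3.60,0.97,0.00,0,0,-1.62]
[-3.62,0.87,0.00,0,0,-1.62]
[-3.65,0.77,0.00,0,0,-1.62]
[-3.67,0.66,0.00,0,0,-1.62]
[-3.68,0.56,0.00,0,0,-1.62]
[-3.70,0.45,0.00,0,0,-1.62]
[-3.71,0.35,0.00,0,0,-1.62]
[-3.72,0.24,0.00,0,0,-1.62]
[-3.72,0.14,0.00,0,0,-1.62]
[-3.73,0.03,0.00,0,0,-1.62]
tilt 0.14 yaw -3.23 pos [0.4259 0.206  0.13  ]
```

Gripped (19.3 mm). Lift and carry.

```bash
python3 -m inch '[[[0,0,-1,0,0,0,1],[0,0,-2.5,0,0,0,1],[0,0,-3.5,0,0,0,1],[0,0,-3,0,0,0,1],[0,0,-1.5,0,0,0,1]]]'
python3 -m inch '[[[-1.8,0.5,0,0,0,-0.8,1],[-3.6,1,0,0,0,-1.6,1],[-3.6,0.9,0,0,0,-1.6,1],[-3.6,0.8,0,0,0,-1.6,1],[-3.7,0.7,0,0,0,-1.6,1]]]'
python3 -m inch '[[[-3.7,0.6,0,0,0,-1.6,1],[-3.7,0.5,0,0,0,-1.6,1],[-3.7,0.4,0,0,0,-1.6,1],[-3.7,0.3,0,0,0,-1.6,1],[-3.7,0.2,0,0,0,-1.6,1]]]'
python3 -m inch '[[[-2.8,0.1,0,0,0,-1.6,1],[-1.3,0,0,0,0,-1,1],[-0.5,0,0,0,0,0,1],[0,0,0,0,0,0,1],[0,0,0,0,0,0,1]]]'
python3 - <<'E'
from h import *;from plant import robot
s=robot.read_state();c=robot.read_camera("wrist");w=wristcam(c,s);im=c["image"];cv2.imwrite("pics/w7.png",im)
print("tcp",cr(s["tool_pos"]),s["opening"]);m=mask(im,(18,60,60),(36,255,255),(300,60,340,250))
print([(r,int(np.count_nonzero(m[r]))) for r in range(90,135,3)])
zz=s["tool_pos"][2]+.0192;print([(r,cr(ray(w,[(319.5,r)],zz))[0].tolist()) for r in (100,110,120)])
plan(W(-.026,-.035,.055),14.6,1)
E
```

```text
t: 16.3
tool_pos: [0.4256, 0.2062, 0.1346]
orientation: [2.282, 2.157, 0.005]
force: [0.4, 0.8, -0.2]
opening: 0.0193
t: 16.8
tool_pos: [0.4622, 0.0412, 0.1315]
orientation: [-2.141, -2.298, 0.0]
force: [-0.3, -0.4, -0.2]
opening: 0.0196
t: 17.3
tool_pos: [0.5052, -0.1401, 0.1314]
orientation: [-1.976, -2.441, -0.0]
force: [0.3, 1.1, 0.0]
opening: 0.0192
t: 17.8
tool_pos: [0.5163, -0.1826, 0.1311]
orientation: [-1.921, -2.485, -0.0]
force: [-0.1, 0.8, -0.3]
opening: 0.0192
tcp [[-0.0471 -0.0375  0.1311]] 0.019221655240900803
[(90, 0), (93, 0), (96, 0), (99, 0), (102, 0), (105, 0), (108, 0), (111, 37), (114, 39), (117, 39), (120, 40), (123, 40), (126, 40), (129, 40), (132, 40)]
[(100, [-0.1273, -0.0376, 0.1503]), (110, [-0.1229, -0.0376, 0.1503]), (120, [-0.1186, -0.0376, 0.1503])]
[-2.12,0.25,7.60,0,0,-0.01]
tilt 0.04 yaw 14.59 pos [ 0.5164 -0.1825  0.131 ]
```

View pics/w7.png

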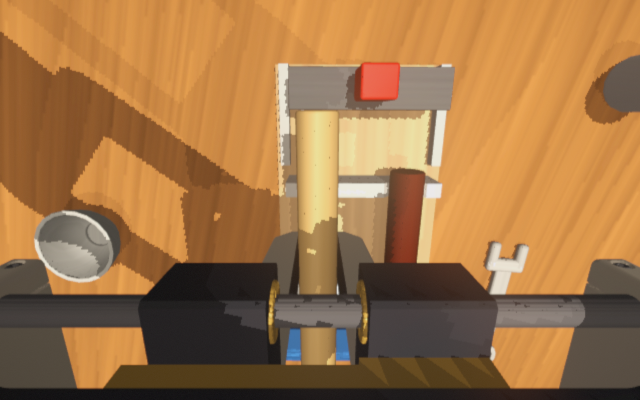

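The thin blank is held level, tail at (318,110). The thick blank is in its groove at (405,215), tail just behind rail 1. I lower the thin one 27 mm behind home.

```bash
python3 -m inch '[[[-0.8,0.1,0,0,0,0,1],[-0.8,0.1,0.5,0,0,0,1],[-0.4,0.05,2,0,0,0,1],[-0.1,0,2.2,0,0,0,1],[0,0,1.6,0,0,0,1]]]'
python3 -m inch '[[[0,0,1,0,0,0,1],[0,0,1.3,0,0,0,1],[0,0,1,0,0,0,1],[0,0,0.5,0,0,0,1],[0,0,0.2,0,0,0,1]]]'
python3 -m inch '[[[0,0,0,0,0,0,1],[0,0,0,0,0,0,1]]]'
python3 - <<'E'
from h import *;from plant import robot
s=robot.read_state();print("tcp",cr(s["tool_pos"]),s["force"])
E
```

```text
t: 18.35
tool_pos: [0.5238, -0.2034, 0.0662]
orientation: [-1.921, -2.484, 0.001]
force: [0.5, 0.3, -0.8]
opening: 0.0191
t: 18.85
tool_pos: [0.5242, -0.2031, 0.0276]
orientation: [-1.922, -2.485, 0.0]
force: [-0.7, 0.2, -0.4]
opening: 0.019
t: 19.05
tool_pos: [0.5248, -0.2034, 0.0287]
orientation: [1.921, 2.484, 0.0]
force: [-0.4, 0.2, 0.1]
opening: 0.0195
tcp [[-0.0248 -0.0346  0.0287]] [-0.37346302  0.17707554  0.12869804]
```

```bash
python3 -m inch '[[[0,0,0.1,0,0,0,1],[0,0,0.1,0,0,0,1],[0,0,0,0,0,0,1]]]'
python3 -m inch '[[[0,0,0.1,0,0,0,1],[0,0,0,0,0,0,1]]]'
python3 -m inch '[[[0,0,0.06,0,0,0,1],[0,0,0,0,0,0,1]]]'
```

```text
t: 19.35
tool_pos: [0.5244, -0.2032, 0.0261]
orientation: [1.922, 2.485, 0.0]
force: [1.3, 1.0, -0.3]
opening: 0.0196
t: 19.55
tool_pos: [0.5247, -0.2033, 0.0257]
orientation: [1.922, 2.484, 0.0]
force: [-1.2, 1.5, 4.8]
opening: 0.019
t: 19.75
tool_pos: [0.5247, -0.2033, 0.0256]
orientation: [1.922, 2.485, 0.0]
force: [-3.6, 2.8, 10.7]
opening: 0.0191
```

Seated at 0.0257. I unload, then slide forward.

```bash
python3 -m inch '[[[0,0,-0.12,0,0,0,1],[0,0,0,0,0,0,1],[-0.3,0,0,0,0,0,1],[-0.5,0,0,0,0,0,1],[-0.5,0,0,0,0,0,1]]]' 12
python3 -m inch '[[[-0.4,0,0,0,0,0,1],[-0.2,0,0,0,0,0,1],[-0.1,0,0,0,0,0,1],[0,0,0,0,0,0,1]]]'
python3 - <<'E'
from h import *;from plant import robot
s=robot.read_state();print("tcp",cr(s["tool_pos"]),s["force"])
E
```

```text
t: 20.25
tool_pos: [0.5277, -0.2156, 0.0256]
orientation: [-1.921, -2.485, -0.001]
force: [0.2, 3.8, 4.1]
opening: 0.0193
t: 20.65
tool_pos: [0.5295, -0.2228, 0.0256]
orientation: [1.922, 2.485, 0.0]
force: [1.7, 2.5, 2.4]
opening: 0.0199
tcp [[-0.0049 -0.0349  0.0256]] [1.68542578 2.5050198  2.41682052]
```

```bash
python3 -m inch '[[[-0.2,0,0,0,0,0,1],[-0.2,0,0,0,0,0,1],[0,0,0,0,0,0,1],[0,0,0,0,0,0,1]]]'
python3 -m inch '[[[-0.15,0,0,0,0,0,1],[0,0,0,0,0,0,1],[0,0,0,0,0,0,1]]]'
python3 -m inch '[[[-0.15,0,0,0,0,0,1],[0,0,0,0,0,0,1],[0,0,0,0,0,0,1]]]'
python3 - <<'E'
from h import *;from plant import robot
s=robot.read_state();print("tcp",cr(s["tool_pos"]),s["force"])
E
```

```text
t: 21.05
tool_pos: [0.5305, -0.2267, 0.0257]
orientation: [1.922, 2.485, -0.0]
force: [1.3, 2.1, 2.8]
opening: 0.0194
t: 21.35
tool_pos: [0.5308, -0.2278, 0.0257]
orientation: [-1.922, -2.485, -0.0]
force: [1.5, 4.8, 4.1]
opening: 0.0195
t: 21.65
tool_pos: [0.5308, -0.2279, 0.0256]
orientation: [-1.92, -2.484, -0.002]
force: [-2.2, 10.3, 8.0]
opening: 0.0194
tcp [[ 0.0004 -0.035   0.0256]] [-2.24484256 10.27273227  8.03961175]
```

At the stop (10 N, centre about 0). I release, rise, and move above the handle.

```bash
python3 -m inch '[[[0.2,0,-0.05,0,0,0,1],[0,0,0,0,0,0,0.03],[0,0,0,0,0,0,0.03],[0,0,0,0,0,0,0.03],[0,0,0,0,0,0,0.03]]]'
python3 -m inch '[[[0,0,-1,0,0,0,0.03],[0,0,-3,0,0,0,0.03],[0,0,-4,0,0,0,0.03],[0,0,-4,0,0,0,0.03],[0,0,-2,0,0,0,0.03]]]'
python3 -m inch '[[[0,0,-0.5,0,0,0,0.03],[0,0,0,0,0,0,0.03],[0,0,0,0,0,0,0.03]]]'
python3 - <<'E'
from h import *;from plant import robot
s=robot.read_state();c=robot.read_camera("wrist");w=wristcam(c,s);im=c["image"];cv2.imwrite("pics/w8.png",im)
m=mask(im,(0,195,120),(5,255,255),(300,30,420,110));r,k=rect(m);print("handle",r,cr(ray(w,[r[0]],.092)))
print("tcp",cr(s["tool_pos"]))
plan(W(-.140,0,.13),14.6,5)
E
```

```text
t: 22.15
tool_pos: [0.5304, -0.2276, 0.0259]
orientation: [-1.922, -2.485, 0.0]
force: [-0.3, -0.2, 0.1]
opening: 0.0436
t: 22.65
tool_pos: [0.5323, -0.2284, 0.1715]
orientation: [1.918, 2.48, 0.001]
force: [0.2, 0.2, -0.1]
opening: 0.0453
t: 22.95
tool_pos: [0.5297, -0.227, 0.1694]
orientation: [-1.92, -2.483, 0.001]
force: [0.2, -0.1, -0.9]
opening: 0.0451
handle ((369.0, 31.0), (2.0, 32.0), 90.0) [[-0.1302 -0.0006  0.092 ]]
tcp [[-0.0008 -0.0357  0.1694]]
[2.78,0.72,0.78,0,0,-0.01]
[2.78,0.72,0.78,0,0,-0.01]
[2.78,0.72,0.78,0,0,-0.01]
[2.78,0.72,0.78,0,0,-0.01]
[2.78,0.72,0.78,0,0,-0.01]
tilt 0.19 yaw 14.56 pos [ 0.5295 -0.2268  0.169 ]
```

View pics/w8.png

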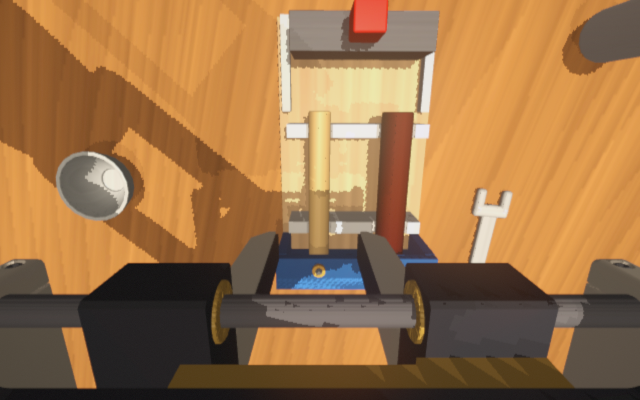

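Picture 8 shows both blanks in their grooves, tails level at rows 111 and 112, ends under the bridge, with the gate still open. I reach for the handle.

```bash
python3 -m inch '[[[2,0.5,0,0,0,0,0.03],[3.8,0.9,0.7,0,0,0,0.03],[3.8,0.9,1.1,0,0,0,0.03],[2.8,0.8,1.2,0,0,0,0.03],[1.1,0.4,0.9,0,0,0,0.03]]]'
python3 -m inch '[[[0.4,0.1,0,0,0,0,0.03],[0,0,0,0,0,0,0.03],[0,0,0,0,0,0,0.03]]]'
python3 - <<'E'
from h import *;from plant import robot
s=robot.read_state();c=robot.read_camera("wrist");w=wristcam(c,s);im=c["image"];cv2.imwrite("pics/w9.png",im)
m=mask(im,(0,195,120),(5,255,255),(240,100,400,300));r,k=rect(m);print("handle",r,cv2.boundingRect(k),cr(ray(w,[r[0]],.092)))
print("tcp",cr(s["tool_pos"]));plan(W(-.1395,0,.064),14.6,1)
E
```

```text
t: 23.5
tool_pos: [0.5289, -0.0852, 0.1294]
orientation: [-1.917, -2.484, 0.002]
force: [-0.3, -0.6, -0.1]
opening: 0.045
t: 23.8
tool_pos: [0.5308, -0.085, 0.1325]
orientation: [1.923, 2.484, -0.0]
force: [0.1, -0.3, -0.8]
opening: 0.0454
handle ((317.0, 213.0), (38.0, 32.0), 90.0) (301, 194, 33, 39) [[-0.145  -0.0004  0.092 ]]
tcp [[-0.1379  0.0011  0.1325]]
[0.17,-0.12,6.87,0,0,-0.10]
tilt 0.06 yaw 14.5 pos [ 0.5309 -0.0851  0.1327]
```

```bash
python3 -m inch '[[[0.2,-0.1,1.2,0,0,0,0.03],[0,0,2.2,0,0,0,0.03],[0,0,1.7,0,0,0,0.03],[0,0,0.9,0,0,0,0.03],[0,0,0.6,0,0,0,0.03]]]'
python3 -m inch '[[[0,0,0.2,0,0,0,0.03],[0,0,0,0,0,0,1],[0,0,0,0,0,0,1],[0,0,0,0,0,0,1],[0,0,0,0,0,0,1]]]' 30
python3 - <<'E'
from h import *;from plant import robot
s=robot.read_state();print("tcp",cr(s["tool_pos"]),s["force"],s["opening"])
E
```

```text
t: 24.35
tool_pos: [0.5284, -0.0824, 0.0649]
orientation: [-1.922, -2.483, 0.001]
force: [-0.2, -0.6, -0.4]
opening: 0.0453
t: 24.85
tool_pos: [0.5298, -0.0822, 0.0649]
orientation: [1.921, 2.484, 0.001]
force: [2.2, -0.2, 0.7]
opening: 0.0236
tcp [[-0.1409  0.0009  0.0649]] [ 2.15211715 -0.24868186  0.71167463] 0.023616904054202584
```

Gripped (23.6 mm). Push forward.

```bash
python3 -m inch '[[[-0.4,0,0,0,0,0,1],[-0.9,0,0,0,0,0,1],[-1,0,0,0,0,0,1],[-0.9,0,0,0,0,0,1],[-0.5,0,0,0,0,0,1]]]'
python3 -m inch '[[[-0.3,0,0,0,0,0,1],[-0.2,0,0,0,0,0,1],[-0.1,0,0,0,0,0,1],[0,0,0,0,0,0,1]]]'
python3 -m inch '[[[-0.15,0,0,0,0,0,1],[0,0,0,0,0,0,1],[0,0,0,0,0,0,1]]]'
python3 - <<'E'
from h import *;from plant import robot
s=robot.read_state();print("tcp",cr(s["tool_pos"]),s["force"],s["opening"])
E
```

```text
t: 25.35
tool_pos: [0.5393, -0.1192, 0.0649]
orientation: [1.922, 2.483, 0.001]
force: [1.5, 2.2, 5.6]
opening: 0.0238
t: 25.75
tool_pos: [0.5407, -0.1248, 0.0649]
orientation: [1.922, 2.483, 0.001]
force: [1.9, 1.8, 5.3]
opening: 0.0239
t: 26.05
tool_pos: [0.5409, -0.1256, 0.0649]
orientation: [1.922, 2.484, 0.001]
force: [1.1, 4.0, 6.7]
opening: 0.0238
tcp [[-0.0961  0.0006  0.0649]] [1.08948658 4.01777781 6.72304322] 0.02382892620658941
```

```bash
python3 -m inch '[[[-0.15,0,0,0,0,0,1],[0,0,0,0,0,0,1],[0,0,0,0,0,0,1]]]'
python3 -m inch '[[[-0.15,0,0,0,0,0,1],[0,0,0,0,0,0,1],[0,0,0,0,0,0,1]]]'
```

```text
t: 26.35
tool_pos: [0.5409, -0.1257, 0.0649]
orientation: [-1.921, -2.484, -0.003]
force: [-1.6, 10.3, 9.5]
opening: 0.0234
t: 26.65
tool_pos: [0.5409, -0.1257, 0.0649]
orientation: [-1.919, -2.483, -0.005]
force: [-5.3, 16.1, 14.0]
opening: 0.0238
```

Hard against its end (16 N, travel 44.9 mm). I unload, release, rise clear and check.

```bash
python3 -m inch '[[[0.25,0,0,0,0,0,1],[0,0,0,0,0,0,0.1],[0,0,0,0,0,0,0.1],[0,0,0,0,0,0,0.1],[0,0,0,0,0,0,0.1]]]'
python3 -m inch '[[[0,0,-1,0,0,0,0.1],[0,0,-3,0,0,0,0.1],[0,0,-4,0,0,0,0.1],[2,0,-3,0,0,0,0.1],[3,0,-1,0,0,0,0.1]]]'
python3 -m inch '[[[2,0,0,0,0,0,0.1],[0,0,0,0,0,0,0.1],[0,0,0,0,0,0,0.1],[0,0,0,0,0,0,0.1]]]'
python3 - <<'E'
from h import *;from plant import robot
import pickle
s=robot.read_state();c=robot.read_camera("wrist");t=robot.read_camera("top")["image"];im=c["image"]
print(s["t"],cr(s["tool_pos"]),s["opening"])
t0=pickle.load(open("c0.pkl","rb"))["top"]["image"]
cv2.imwrite("pics/end.png",np.vstack([np.hstack([cv2.resize(x[90:310,160:490],(400,267),interpolation=cv2.INTER_CUBIC) for x in(t0,t)]),cv2.resize(im[:330],(640,330)).copy() if 0 else cv2.copyMakeBorder(im[:330],0,0,80,80,cv2.BORDER_CONSTANT)]))
E
```

```text
t: 27.15
tool_pos: [0.54, -0.126, 0.0637]
orientation: [-1.922, -2.484, 0.001]
force: [0.5, 0.0, 0.3]
opening: 0.0415
t: 27.65
tool_pos: [0.5299, -0.0785, 0.1895]
orientation: [1.921, 2.478, 0.004]
force: [0.8, -0.2, -0.9]
opening: 0.0416
t: 28.05
tool_pos: [0.5227, -0.0586, 0.1841]
orientation: [-1.922, -2.485, 0.001]
force: [-0.4, 0.8, 0.1]
opening: 0.042
28.05 [[-1.654e-01 -1.000e-04  1.841e-01]] 0.041961458340772174
```

View pics/end.png

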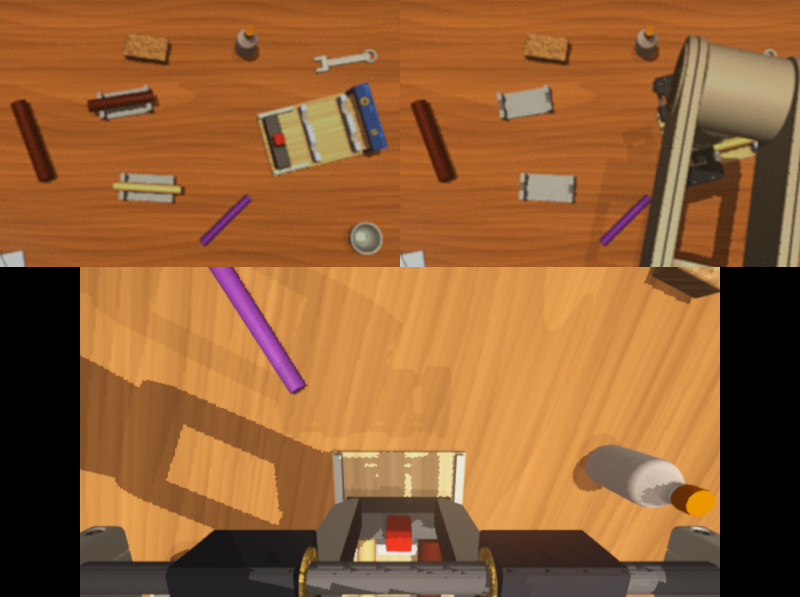

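The bystanders and decoys are unmoved as far as can be seen, and the gate is forward. The fingers hide the blanks, so I move forward above and check with numbers.

```bash
python3 -m inch '[[[-1.5,0,-0.5,0,0,0,0.1],[-3,0,-1,0,0,0,0.1],[-4,0,-1,0,0,0,0.1],[-4,0,-1,0,0,0,0.1],[-2,0,0,0,0,0,0.1]]]'
python3 -m inch '[[[-1,0,0,0,0,0,0.1],[0,0,0,0,0,0,0.1],[0,0,0,0,0,0,0.1],[0,0,0,0,0,0,0.1]]]'
python3 - <<'E'
from h import *;from plant import robot
s=robot.read_state();c=robot.read_camera("wrist");w=wristcam(c,s);im=c["image"];cv2.imwrite("pics/fin.png",im)
h=cv2.cvtColor(im,cv2.COLOR_BGR2HSV)
def P(x,y,z): return proj(w,[W(x,y,z)])[0].round(1)
print("tcp",cr(s["tool_pos"]))
print("expected: gate front top",P(-.078,0,.056),"thick tail",P(-.075,.035,.059),"thin tail",P(-.075,-.035,.055),"handle",P(-.095,0,.092))
m=mask(im,(0,195,100),(6,255,255),(270,50,370,200));r,k=rect(m);print("handle box",cv2.boundingRect(k))
for n,y,z in(("thick",.035,.055),("thin",-.035,.055)):
    u=int(P(-.075,y,z)[0]);v=int(P(-.075,y,z)[1]);print(n,u,[(q,h[q,u].tolist()) for q in range(v-14,v+10,2)])
    for e in(.06,.0,-.06): 
        a,b=P(e,y,.045);print("  axis hue at x",e,h[int(b),int(a)].tolist() if b<290 else None)
# bowl / spanner vs first wrist picture (world, table plane)
import pickle;s1,c1=pickle.load(open("w1.pkl","rb"));w1=wristcam(c1,s1)
for n,p in(("spanner jaw",(427,212)),("bowl",(137,198))):
    X=ray(w1,[p],.0);q=proj(w,X)[0];print(n,q.round(),h[int(q[1]),int(q[0])].tolist() if q[1]<400 else "", cv2.cvtColor(c1["image"],cv2.COLOR_BGR2HSV)[p[1],p[0]])
E
```

```text
t: 28.65
tool_pos: [0.5601, -0.2032, 0.2211]
orientation: [1.923, 2.48, -0.001]
force: [-0.1, 0.3, 0.8]
opening: 0.0416
t: 29.05
tool_pos: [0.5615, -0.2069, 0.2188]
orientation: [-1.92, -2.485, -0.0]
force: [-0.2, -0.6, -0.1]
opening: 0.0414
tcp [[-0.0122  0.      0.2188]]
expected: gate front top [318.6 120.4] thick tail [353.2 123.6] thin tail [284.4 123.5] handle [318.7 102.1]
handle box (306, 108, 1, 2)
thick 352 [(109, [14, 44, 150]), (111, [14, 46, 150]), (113, [15, 47, 151]), (115, [15, 44, 149]), (117, [15, 45, 148]), (119, [14, 57, 144]), (121, [15, 120, 155]), (123, [10, 152, 121]), (125, [8, 158, 145]), (127, [8, 162, 145]), (129, [8, 162, 145]), (131, [8, 162, 146])]
  axis hue at x 0.06 [7, 145, 88]
  axis hue at x 0.0 [9, 157, 112]
  axis hue at x -0.06 [8, 161, 144]
thin 284 [(109, [15, 45, 146]), (111, [14, 47, 147]), (113, [14, 45, 146]), (115, [14, 44, 145]), (117, [15, 46, 145]), (119, [14, 71, 141]), (121, [17, 124, 161]), (123, [23, 103, 230]), (125, [25, 91, 237]), (127, [25, 92, 236]), (129, [25, 91, 237]), (131, [25, 91, 237])]
  axis hue at x 0.06 [17, 139, 162]
  axis hue at x 0.0 [24, 104, 220]
  axis hue at x -0.06 [24, 95, 237]
spanner jaw [441. 202.] [14, 67, 172] [ 17  48 180]
bowl [ 99. 186.] [19, 35, 138] [ 19  35 124]
```

The gate front edge is at about row 120 (expected 120.4), and both tails begin at about row 122 to 123 (expected 123.5). All home, so I hand in.

```bash
python3 -c "
from plant import robot
robot.close_job()"
```

```text
the job is handed in; nothing more can be done
```

The job is done and handed in at about 29 s of the 61 s allowed. I laid the thick blank in the wide groove and the thin blank in the narrow one. Each was slid in the grip until it met the stop with about 10 N. I then pushed the gate forward by its handle against its end stop (about 45 mm of travel, 16 N), let go, and moved the arm clear.

**Blanks and gate:** In the last wrist picture both tails lie within about 1 px of the home position, and the gate's front edge is at its fully forward place.

**Bystanders:** The bottle, cork and both look-alikes appear unmoved in the before and after pictures. The spanner and bowl were only spot-checked by colour at their old places, which still matched.

**Checks that failed or disagreed:**
- The final colour mask missed the red handle, finding only a speck, so the gate position rests on its front edge and the measured travel.
- The first estimate of the thick blank's heading was about 6° off because of shadow. The wrist camera corrected it before the grasp.
- The cradle's position from the bridge edges was about 4 mm off the other features, so I left it out.

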